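# Reassemble the drip-irrigation disc filter on the potting bench

### The job

The drip-irrigation filter has been rinsed and needs reassembling: thread the blue disc pack down the white centre spine until it is fully home on the base, then the red disc pack fully home on top of it, and then lower the green clamp plate, hub upwards, over the spine and both brass studs until it lies flat on the red pack. Lower each part down the spine rather than letting it drop, and leave the yellow spare pack, the seedling pot, the feed bottle and the seed jar where they are.

Things in the scene. Friction and masses are not known exactly. Their poses are not given: they have to be found in the camera images.
- filter_base: Fixed grey filter base: a block 84 (x) x 130 (y) x 24 mm high, a black pipe stub (18 mm thick, 25 mm long) on each y end, carrying a white centre spine and two brass studs. Origin: centre of the underside, on the bench; z up. Yaw varies by about 25 degrees either way. Fingers beside a pack on the spine have free room along x; along y only 13 mm between pack and stud.
- seat (a point): Point on the spine's axis at the base's top face, 24 mm above the bench, where the blue pack's underside comes to rest; axes as the base's. The spine is 18 mm in diameter and rises 61 mm from here, its last 6 mm tapering to 10.8 mm.
- stud_a (a point): Foot of one brass stud, on the base's top face, 46 mm from the spine's axis along the base's +y. Stud 10 mm in diameter, 56 mm tall, its last 4 mm tapering to 5.2 mm.
- stud_b (a point): Foot of the other brass stud, the same, 46 mm along the base's -y.
- blue_pack: Blue grooved filter disc pack, a rigid plastic ring: outside diameter 56 mm, bore 22 mm, 22 mm high, about 60 g. Lies flat on the bench. Origin: centre of its underside; z along its axis.
- red_pack: Red grooved filter disc pack, the same size as the blue one, flat on the bench. Origin: centre of its underside; z along its axis. Home: its underside is 22 mm above the seat, on the blue pack.
- clamp_plate: Green plastic plate, 54 (x) x 120 (y) x 6 mm, about 120 g, flat on the bench, with a white hub ring (38 mm outside diameter, 20 mm high) up on its middle. A 24 mm bore runs through hub and plate; two 13 mm stud holes at y = +46 and -46 mm. Origin: centre of the plate's underside; z up. Fits either way round. Home: underside 44 mm above the seat, on the red pack.
- yellow_pack: Yellow spare disc pack, the same size as the others, flat on the bench: not needed, leave it. Origin: centre of its underside.
- seedling_pot: Loose black plant pot, 80 mm wide and 70 mm high, with a seedling to about 150 mm high: leave it. Origin: centre of its underside.
- feed_bottle: Loose green plant feed bottle, 68 mm in diameter, 190 mm high: leave it. Origin: centre of its underside.
- seed_jar: Loose small amber seed jar, 40 mm in diameter, 60 mm high: leave it. Origin: centre of its underside.

How it is judged (in metres and radians):
On the way, in this order (a step that is already met when the one before it is completed fails the run):
1. the blue pack is fully home on the base, released, with the red pack not yet threaded (z of blue_pack in the frame of seat between -0.003 and 0.003 m and horizontal distance between blue_pack and seat below 0.005 m and angle between blue_pack's own z axis and vertical below 0.08 rad and contact force between the fingers and blue_pack below 0.3 N and horizontal distance between red_pack and seat above 0.04 m), for 0.2 s.
2. the red pack is fully home on the blue pack, released (z of blue_pack in the frame of seat between -0.003 and 0.003 m and horizontal distance between each of blue_pack, red_pack and seat below 0.005 m and angle between each of blue_pack, red_pack's own z axis and vertical below 0.08 rad and z of red_pack in the frame of seat between 0.019 and 0.025 m and contact force between the fingers and red_pack below 0.3 N), for 0.2 s.
3. the clamp plate is over the spine and both studs, flat on the red pack (z of blue_pack in the frame of seat between -0.003 and 0.003 m and horizontal distance between each of blue_pack, red_pack, clamp_plate and seat below 0.005 m and angle between each of blue_pack, red_pack, clamp_plate's own z axis and vertical below 0.08 rad and z of red_pack in the frame of seat between 0.019 and 0.025 m and z of clamp_plate in the frame of seat between 0.041 and 0.047 m and angle between the y axis of clamp_plate and the y axis of filter_base, either way round below 0.15 rad), for 0.2 s.
At the end, for the whole second after the job is handed in: Blue pack on the base, red pack on the blue one, clamp plate over the spine and both studs on the red pack: undersides 0, 22 and 44 mm above the seat, each within 3 mm, centred within 5 mm, tilted less than 0.08 rad, the plate's long axis within 0.15 rad of the stud line; all released and at rest (all of step 3 and linear speed of each of blue_pack, red_pack, clamp_plate below 0.02 m/s); the robot touches nothing.
It fails at once if a pack or the plate drops freely down the spine (faster than 0.65 m/s) ((horizontal distance between blue_pack and seat below 0.02 m and z of blue_pack in the frame of seat below 0.055 m and linear speed of blue_pack above 0.65 m/s) or (horizontal distance between red_pack and seat below 0.02 m and z of red_pack in the frame of seat below 0.055 m and linear speed of red_pack above 0.65 m/s) or (horizontal distance between clamp_plate and seat below 0.02 m and z of clamp_plate in the frame of seat below 0.055 m and linear speed of clamp_plate above 0.65 m/s)).
It fails at once if the yellow pack, pot, bottle or jar is moved more than 30 mm or knocked over ((distance of yellow_pack from where it was at the start of the episode above 0.03 m or angle between yellow_pack's own z axis and vertical above 0.35 rad) or (distance of seedling_pot from where it was at the start of the episode above 0.03 m or angle between seedling_pot's own z axis and vertical above 0.35 rad) or (distance of feed_bottle from where it was at the start of the episode above 0.03 m or angle between feed_bottle's own z axis and vertical above 0.35 rad) or (distance of seed_jar from where it was at the start of the episode above 0.03 m or angle between seed_jar's own z axis and vertical above 0.35 rad)).
It also fails if it takes over 72 s, if anything falls off the work surface, if the arm or the gripper's body presses on something with over 40 N, if the wrist force passes 120 N, or if a joint passes its speed limit or range.

### The arm

A 6-joint arm with a two-finger parallel gripper is mounted at the origin on the work surface. World frame = base frame: x ahead of the robot, y to its left, z up, the work surface at z = 0. Lengths are in mm, angles in rad, forces in N, time in s.
With the tool pointing down it reaches from about 275 to 1000 mm from the base axis. Payload 8.4 kg.
Tool frame: the origin (TCP) lies at the very end of the fingers, on their centre line; the grasp point (between the pads) lies 19 mm behind it; z points along the fingers, y is the line along which they close (so a half turn about z gives the same grasp; the last joint's range is limited). The gripper opens to 85 mm and grips with 20 to 120 N. Pads are 22 mm wide; open, the fingers measure 114 mm over their backs; the gripper's body (76 mm by 85 mm) begins 54 mm behind the grasp point. The pads swing forward as they close: fully open they stand 13 mm farther back than shut.
Start: joints at [-1.287, 0.353, 1.633, -0, 1.155, -0.002], TCP at [176.202, -599.651, 231.281] pointing down, gripper open.
Joint ranges: [-2.63, 2.63], [-0.92, 2.1], [0.06, 2.66], [-1.3, 4.44], [0, 2.69], [-3.02, 3.02]. Speed limits (rad/s): [2.22, 2.22, 2.79, 3.14, 3.14, 3.14].

### API

Orientations are given as [roll, pitch, yaw] about the fixed x, y, z axes, in that order (R = Rz(yaw) Ry(pitch) Rx(roll)).
In Python, from rig import r, vision gives the robot as it stands. The module is installed in compiled form; this text tells all that it offers.
- The arm moves only by the tool play_rows, never from a script. Its argument "steps" is a list of rows, each an object with "delta_pos": the shift along the tool's x, y, z in cm, a list of three; "yaw": the turn about the tool's z in rad; "jaw": the opening in per cent of the stroke, from 0 (shut) to 100 (fully open). A call has exactly 8 rows; each row is the pose to reach, as a shift and turn from the pose commanded when the call began, along the tool's axes at that moment; what a row does not reach only later rows make up. A row lasts 1/10 s, in which the tool goes at most 50 mm and 8.59 degrees, less where a joint would pass 70% of its speed; a pose out of reach is approached as far as the arm can. A call with a gripper value outside its range is refused whole. The fingers move at their own pace and stop on an object; "grip_force" is the grip in N (left out, the last holds). Time passes only in rows, so rows that repeat a pose let the fingers close, or fill a call up. It gives the time, the measured TCP pose, the force, the opening and the grip force at its end, in the units of the state.
- r.sense(): the state, without advancing time (a new reading comes with each control period).
- vision.grab_frame(name): name is "scene" or "top" or "wrist"; returns (picture, depth): 384x512x3 uint8, red, green, blue; 384x512 float32, mm along the optical axis (not along the pixel's ray), 0 where there is no reading.
- vision.calibration(name): a dict with "mtx" (3x3 intrinsics, pixels), "k1" (the pictures are not rectified: a ray, as slopes to the right and down, at radius r is drawn at 1 + k1 r^2 times it, then the intrinsics apply), "extrinsics" (4x4, takes a point from camera to world coordinates). Camera axes: x right, y down, z forward; pixel columns grow to the right and rows downward; lengths in mm; the calibration is good to about 2 mm. A picture is of the moment at which its call begins: read the wrist's pose just before it. calibration takes no time and is no camera call; for the wrist camera it gives the pose at the moment of the call.
- r.sign_off(): hands the job in; it is judged then, once.
Trained networks look in the newest picture that a camera, given by its name, has taken for a name from the list of things; names that differ only in an ending like _2 or _b are one class to them, and where a whole thing is asked for, a point or a joint stands for the part that bears it (a point fixed in the world has none). Each returns a list of dicts, best first, with "conf" (0 to 1); they miss things now and then, are a little off and sometimes report something else, mostly with a low value. They report only what shows in the picture. A call takes as long as a camera call.
- vision.cut_out(camera, thing): "region" (384x512 bool, what is visible of it) and "uv" ([column, row] in pixels, amid what is visible of it).
- vision.landmark_of(camera, thing): "uv" ([column, row] in pixels: a listed point, or the origin of a listed thing).
The state is a dict: "clock": time; "qpos": joint angles; "qvel": joint speeds; "joint_efforts": joint torques, N m; "eef_pos": TCP position; "tcp_rot": TCP orientation; "contact_force": force on the tool from outside, world axes, zero at the start; "wrist_torque": the same for the moment, N m; "opening": opening from 0.0 (shut) to 1.0 (fully open); "grasp_force": force on a finger pad.
Only numpy, scipy, OpenCV 4.12 (cv2) and the standard library are available. Lean on these libraries where they do the work, as an engineer would, in place of code of your own. Each camera call takes 0.05 s, during which the arm holds its last target. There are 200 camera calls.

## Working session

There is one attempt and no reset: what is moved stays moved. The work goes in short steps, Python scripts to look and compute and a tool call to move; the robot and the scene stay as the last step left them, time stands still between calls to the robot, and variables do not carry over. Pictures are saved under pics/ and viewed, at most 12 in all, crops included, and the job is handed in when it is done.

Besides the shell and the picture viewer there is one more tool, called after "Request:" as name([rows], argument=value, ...), one row to a line, values as JSON. play_rows: Moves the arm, as the interface text tells. Its arguments: {"type":"object","properties":{"steps":{"type":"array"},"grip_force":{"type":"number"}},"required":["steps"]}

```bash
mkdir -p pics; cat > h.py <<'E'
import numpy as np, cv2
from rig import r, vision
from scipy.spatial.transform import Rotation as R
def und(cal,uv):
    K=np.array(cal["mtx"]);p=np.atleast_2d(uv).astype(float)
    d=(p-K[:2,2])/[K[0,0],K[1,1]]
    u=d.copy()
    for _ in range(20): u=d/(1+cal["k1"]*(u**2).sum(1,keepdims=True))
    return u
def pts(cal,uv,dep):
    u=und(cal,uv);E=np.array(cal["extrinsics"])
    return (np.c_[u,np.ones(len(u))]*np.atleast_1d(dep)[:,None])@E[:3,:3].T+E[:3,3]
def onz(cal,uv,z):
    u=und(cal,uv);E=np.array(cal["extrinsics"]);d=np.c_[u,np.ones(len(u))]@E[:3,:3].T
    return E[:3,3]+d*((z-E[2,3])/d[:,2])[:,None]
def cloud(cal,dep,reg):
    v,u=np.nonzero(reg&(dep>0)); return pts(cal,np.c_[u,v],dep[v,u])
def save(n,p): cv2.imwrite("pics/"+n,p[...,::-1])
E
python3 - <<'E'
from h import *
s=r.sense();print(s)
ims=[]
for c in("scene","top"):
    p,d=vision.grab_frame(c);cal=vision.calibration(c);save(c+"0.png",p)
    print(c,np.round(cal["extrinsics"],2).tolist(),np.round(cal["mtx"],1).tolist(),cal["k1"])
    for t in("blue_pack","red_pack","yellow_pack","clamp_plate","filter_base","seedling_pot","feed_bottle","seed_jar"):
        for k in vision.cut_out(c,t)[:2]:
            P=cloud(cal,d,k["region"])
            if len(P)<5: continue
            zt=np.percentile(P[:,2],95);T=P[abs(P[:,2]-zt)<4]
            print(t,round(k["conf"],2),np.round(k["uv"]),len(P),"ztop",round(zt,1),"mid",np.round((T.min(0)+T.max(0))/2,1),"size",np.round(np.ptp(T,axis=0)))
    for t in("seat","stud_a","stud_b","clamp_plate","blue_pack","red_pack"):
        for k in vision.landmark_of(c,t)[:2]:
            z=24 if t[0]=="s" else 0
            print("lm",t,round(k["conf"],2),np.round(k["uv"],1),np.round(onz(cal,k["uv"],z)[0],1))
E
```

```text
{'clock': 0.0, 'qpos': array([-1.28737364e+00,  3.53648956e-01,  1.63413922e+00,  2.19946978e-05,
        1.15523960e+00, -2.40217636e-03]), 'qvel': array([-2.00485964e-04, -3.19049858e-04,  1.29148219e-03,  8.76507845e-05,
        1.82913338e-03, -8.50154638e-05]), 'joint_efforts': array([-2.53858881e-03, -6.05248547e+01, -3.42067802e+01, -2.12306991e-04,
        9.31449904e-03,  1.36808470e-05]), 'eef_pos': array([ 176.08558705, -599.16865007,  230.55901878]), 'tcp_rot': array([-3.14015758e+00, -2.35573720e-05,  2.85815954e-01]), 'contact_force': array([ 0.73910343, -0.18294271,  0.47111487]), 'wrist_torque': array([-0.03021976, -0.01050783,  0.00602268]), 'grasp_force': 0.0, 'opening': 1.0043119022796314}
scene [[-0.63, 0.53, -0.57, 1359.68], [0.78, 0.41, -0.47, 648.96], [-0.02, -0.74, -0.67, 992.49], [0.0, 0.0, 0.0, 1.0]] [[474.4, 0.0, 257.1], [0.0, 474.4, 192.7], [0.0, 0.0, 1.0]] -0.0722051153165173
blue_pack 0.8 [352. 214.] 305 ztop 24.3 mid [426.3 231.9  23.2] size [56. 55.  6.]
red_pack 0.67 [221. 152.] 202 ztop 25.3 mid [ 435.7 -292.5   25.3] size [55. 54.  8.]
yellow_pack 0
[... 1739 characters left out ...]
105. 201.] 919 ztop 131.9 mid [547.3 432.6 131.9] size [69. 55.  8.]
feed_bottle 0.64 [404. 223.] 851 ztop 191.2 mid [ 493.8 -435.7  191.1] size [28. 28.  7.]
seed_jar 0.69 [220. 141.] 198 ztop 63.5 mid [748.2 112.5  63.3] size [34. 33.  8.]
lm seat 0.97 [254.8 200.3] [561.5  -1.1  24. ]
lm stud_a 0.87 [239.3 204.2] [549.2  45.9  24. ]
lm stud_a 0.69 [265.7 193.2] [583.6 -34.1  24. ]
lm stud_b 0.87 [239.3 204.2] [549.2  45.9  24. ]
lm stud_b 0.69 [265.7 193.2] [583.6 -34.1  24. ]
lm clamp_plate 0.6 [164.3 184. ] [611.9 280.2   0. ]
lm clamp_plate 0.58 [350.1 242.3] [ 437.6 -293.9    0. ]
lm blue_pack 0.61 [178.6 245.3] [423.4 230.3   0. ]
lm red_pack 0.62 [348.9 244.2] [ 431.8 -290.1    0. ]
```

```bash
python3 - <<'E'
from h import *
for c in("scene","top"):
    p,d=vision.grab_frame(c);cal=vision.calibration(c)
    for t,z0,z1 in(("filter_base",17,29),("clamp_plate",2,10)):
        P=cloud(cal,d,vision.cut_out(c,t)[0]["region"])
        Q=P[(P[:,2]>z0)&(P[:,2]<z1)];print(c,t,len(Q),cv2.minAreaRect(Q[:,:2].astype(np.float32)))
        print(np.histogram(P[:,2],np.arange(-6,100,4))[0])
        for z in (55,70,80): 
            S=P[P[:,2]>z]; 
            if len(S): print(z,S.mean(0))
E
```

```text
scene filter_base 817 ((561.6232299804688, 8.762626647949219), (92.07807922363281, 177.4182586669922), 18.532386779785156)
[  5  29  35  53  66  83 190 457 155  15  12  16  10  14  11  17  12  16
  10  16  14  21  13   1   0   0]
55 [564.71680479   9.54902623  70.94438699]
70 [564.78041217   8.46601723  77.88770567]
80 [563.18388689  10.23220968  83.21719464]
scene clamp_plate 553 ((617.2288208007812, 278.23919677734375), (62.530517578125, 120.52369689941406), 16.323192596435547)
[  5  57 322 231  29  18  24  64  27   0   0   0   0   0   0   0   0   0
   0   0   0   0   0   0   0   0]
top filter_base 1128 ((561.3848266601562, 7.3112030029296875), (84.18575286865234, 176.2256622314453), 18.970216751098633)
[  8  37  13   1   9  32 168 658 311  15   1   2   0   3   2   2   2   0
   1   4   7  13  17   8   0   0]
55 [560.25817681   7.69283768  79.51292555]
70 [560.80885448   7.74579755  81.46744245]
80 [561.37595234   6.81799926  84.00313625]
top clamp_plate 535 ((619.7230834960938, 280.83062744140625), (59.06318664550781, 123.53450775146484), 16.164047241210938)
[  4  30 198 337  47   6   6  34  41   4   0   0   0   0   0   0   0   0
   0   0   0   0   0   0   0   0]
```

View pics/scene0.png

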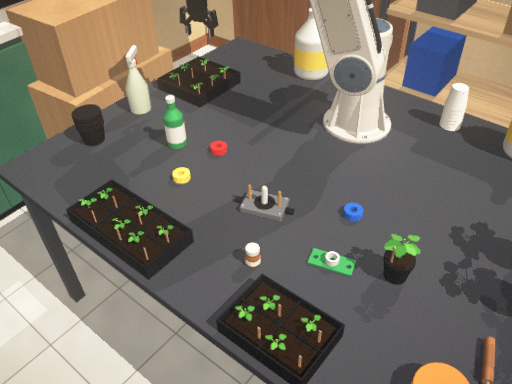

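View pics/top0.png

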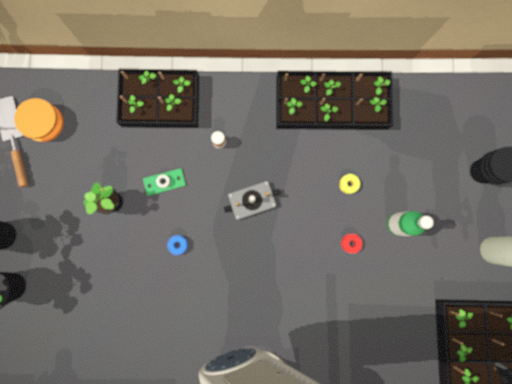

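Request:
play_rows([
  {"delta_pos":[3.4,-3.0,0],"yaw":-0.14,"jaw":100},
  {"delta_pos":[6.8,-5.9,0],"yaw":-0.28,"jaw":100},
  {"delta_pos":[10.1,-8.9,0],"yaw":-0.42,"jaw":100},
  {"delta_pos":[13.5,-11.8,0],"yaw":-0.56,"jaw":100},
  {"delta_pos":[16.9,-14.8,0],"yaw":-0.7,"jaw":100},
  {"delta_pos":[20.2,-17.8,0],"yaw":-0.84,"jaw":100},
  {"delta_pos":[23.6,-20.7,0],"yaw":-0.98,"jaw":100},
  {"delta_pos":[27,-23.7,0],"yaw":-1.12,"jaw":100},
])

```text
clock: 2.6
eef_pos: [369.2, -294.7, 231.6]
tcp_rot: [3.141, 0.0, 1.411]
contact_force: [0.3, -0.2, 0.3]
opening: 1.006
grasp_force: 0.0
```

```bash
cat >> h.py <<'E'
def go(xyz,psi):
    s=r.sense();M=R.from_euler("xyz",s["tcp_rot"])
    d=M.inv().apply(np.array(xyz,float)-s["eef_pos"])/10
    y=-(psi-s["tcp_rot"][2]); y=(y+np.pi)%(2*np.pi)-np.pi
    print("t",round(s["clock"],2),"at",np.round(s["eef_pos"],1),np.round(s["tcp_rot"],3),"open",round(float(s["opening"]),3),"go",np.round(d,2),"yaw",round(y,3))
E
python3 - <<'E'
from h import *
go([561,8,230],1.899)
s=r.sense();print(s["qpos"]);print(np.round(vision.calibration("wrist")["extrinsics"],3))
E
```

```text
t 2.6 at [ 369.2 -294.7  231.6] [3.141 0.    1.411] open 1.006 go [32.93 14.13  0.15] yaw -0.488
[-6.76823380e-01  1.12011416e-01  1.94883287e+00  3.14772268e-05
  1.07991270e+00 -5.17279287e-01]
[[ 9.87000e-01 -1.52000e-01 -4.70000e-02  3.81713e+02]
 [-1.59000e-01 -9.42000e-01 -2.95000e-01 -2.19516e+02]
 [ 1.00000e-03  2.98000e-01 -9.54000e-01  3.75080e+02]
 [ 0.00000e+00  0.00000e+00  0.00000e+00  1.00000e+00]]
```

Request:
play_rows([
  {"delta_pos":[4.4,1.9,0],"yaw":-0.1,"jaw":100},
  {"delta_pos":[8.8,3.8,0],"yaw":-0.2,"jaw":100},
  {"delta_pos":[13.2,5.7,0],"yaw":-0.3,"jaw":100},
  {"delta_pos":[17.6,7.5,0],"yaw":-0.4,"jaw":100},
  {"delta_pos":[22,9.4,0],"yaw":-0.488,"jaw":100},
  {"delta_pos":[26.4,11.3,0],"yaw":-0.488,"jaw":100},
  {"delta_pos":[30.8,13.2,0],"yaw":-0.488,"jaw":100},
  {"delta_pos":[32.9,14.1,0],"yaw":-0.488,"jaw":100},
])

```text
clock: 3.4
eef_pos: [563.4, 8.5, 231.5]
tcp_rot: [3.14, -0.0, 1.896]
contact_force: [0.2, -0.9, -0.6]
opening: 1.002
grasp_force: 0.0
```

```bash
cat >> h.py <<'E'
def lms(names,zs):
    cal=vision.calibration("wrist");p,d=vision.grab_frame("wrist");out={}
    for t,z in zip(names,zs):
        for k in vision.landmark_of("wrist",t)[:2]:
            print("lm",t,round(k["conf"],2),np.round(k["uv"],1),np.round(onz(cal,k["uv"],z)[0],1))
    return cal,p,d
def fit(cal,d,thing,z0,z1):
    k=vision.cut_out("wrist",thing)
    if not k: print("none",thing);return
    k=k[0];P=cloud(cal,d,k["region"])
    Q=P[(P[:,2]>z0)&(P[:,2]<z1)]
    c,ra=cv2.minEnclosingCircle(Q[:,:2].astype(np.float32))
    print(thing,round(k["conf"],2),len(Q),"medz",np.round(np.median(Q[:,2]),1),"rect",cv2.minAreaRect(Q[:,:2].astype(np.float32)),"circ",np.round(c,1),round(ra,1))
    return P
E
python3 - <<'E'
from h import *
go([425,231,120],1.899)
cal,p,d=lms(["seat","stud_a"],[24,24]);save("w1.png",p)
P=fit(cal,d,"filter_base",18,29)
for z0,z1 in((60,76),(79,90)):
    Q=P[(P[:,2]>z0)&(P[:,2]<z1)];c=(Q[:,:2]@[np.sin(-.328),np.cos(.328)])
    m=561*np.sin(-.328)+8*np.cos(.328)
    for n,s in(("a",c-m>25),("mid",abs(c-m)<20),("b",c-m<-25)):
        if s.sum(): T=Q[s];print(z0,n,len(T),np.round((T.min(0)+T.max(0))/2,1),np.round(np.ptp(T,axis=0),1))
E
```

```text
t 3.4 at [563.4   8.5 231.5] [ 3.14  -0.     1.896] open 1.002 go [25.5  -6.02 11.14] yaw -0.003
lm seat 0.83 [248.2 164.9] [561.4   3.9  24. ]
lm stud_a 0.85 [247.9 198.8] [574.  -35.1  24. ]
lm stud_a 0.76 [250.9 118.7] [547.8  54.   24. ]
filter_base 0.98 7777 medz 24.9 rect ((562.1517333984375, 8.272834777832031), (84.30828094482422, 179.5629119873047), 19.19291114807129) circ [560.6   7.8] 89.8
60 a 12 [546.4  55.2  69. ] [ 8.6  3.8 14. ]
60 mid 56 [561.1  12.1  68.1] [15.7 11.4 15.5]
60 b 54 [577.  -32.8  68. ] [ 8.8  6.5 15.9]
79 a 46 [546.6  52.5  80.6] [7.  6.3 3.2]
79 mid 252 [562.1   8.8  83.4] [17.2 17.1  8.4]
79 b 38 [577.  -34.5  81.1] [6.3 6.7 4.1]
```

View pics/w1.png

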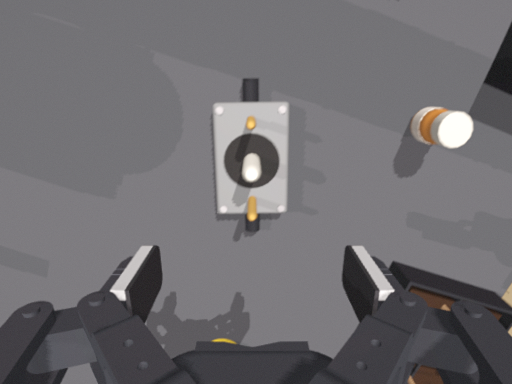

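Request:
play_rows([
  {"delta_pos":[4.5,-1,0],"yaw":-0.01,"jaw":100},
  {"delta_pos":[9,-2,0],"yaw":-0.01,"jaw":100},
  {"delta_pos":[13.2,-3,0],"yaw":-0.01,"jaw":100},
  {"delta_pos":[17.4,-4,2],"yaw":-0.01,"jaw":100},
  {"delta_pos":[21.4,-5,4.5],"yaw":-0.01,"jaw":100},
  {"delta_pos":[24.5,-5.9,7.5],"yaw":-0.01,"jaw":100},
  {"delta_pos":[25.5,-6,10.2],"yaw":-0.01,"jaw":100},
  {"delta_pos":[25.5,-6,10.2],"yaw":-0.01,"jaw":100},
])

```text
clock: 4.4
eef_pos: [420.9, 226.8, 126.8]
tcp_rot: [-3.136, 0.001, 1.905]
contact_force: [0.2, -0.2, 0.6]
opening: 1.001
grasp_force: 0.0
```

```bash
python3 - <<'E'
from h import *
cal,p,d=lms(["blue_pack"],[0]);save("w2.png",p)
fit(cal,d,"blue_pack",18,32)
go([425,231,4],1.906)
E
```

```text
lm blue_pack 0.81 [260.7 177.5] [427.2 232.    0. ]
blue_pack 0.56 3007 medz 22.6 rect ((425.1009216308594, 232.9530029296875), (55.027706146240234, 55.327247619628906), 65.8979263305664) circ [425.1 232.8] 27.9
t 4.55 at [424.7 227.2 130.4] [3.141 0.    1.903] open 1.004 go [ 0.35  0.14 12.64] yaw -0.003
```

View pics/w2.png

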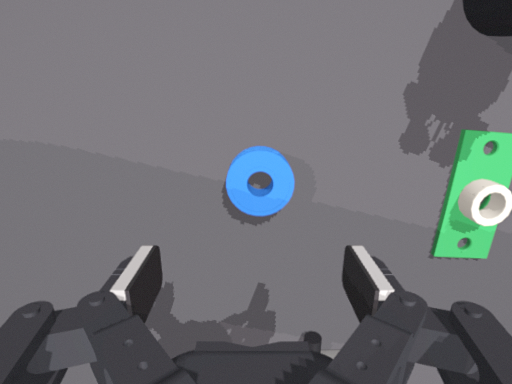

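```bash
python3 - <<'E'
from h import *
cal,p,d=lms(["blue_pack"],[0])
fit(cal,d,"blue_pack",18,32)
go([425,232,4],1.906)
E
```

```text
lm blue_pack 0.63 [253.3 176.9] [425.7 230.2   0. ]
blue_pack 0.71 2975 medz 22.6 rect ((425.3355712890625, 232.6739959716797), (55.03763961791992, 55.96961975097656), 18.23940086364746) circ [425.1 232.6] 28.2
t 4.7 at [425.1 227.5 130.7] [ 3.139 -0.     1.902] open 1.002 go [ 0.43  0.11 12.67] yaw -0.004
```

Request:
play_rows([
  {"delta_pos":[0.5,0.2,3.5],"yaw":0,"jaw":100},
  {"delta_pos":[0.5,0.2,7],"yaw":0,"jaw":100},
  {"delta_pos":[0.5,0.2,10],"yaw":0,"jaw":100},
  {"delta_pos":[0.5,0.2,12],"yaw":0,"jaw":100},
  {"delta_pos":[0.5,0.2,12.7],"yaw":0,"jaw":100},
  {"delta_pos":[0.5,0.2,12.7],"yaw":0,"jaw":80},
  {"delta_pos":[0.5,0.2,12.7],"yaw":0,"jaw":55},
  {"delta_pos":[0.5,0.2,12.7],"yaw":0,"jaw":50},
], grip_force=40)

```text
clock: 5.5
eef_pos: [425.0, 233.8, 3.7]
tcp_rot: [3.139, -0.0, 1.904]
contact_force: [0.5, 0.6, 0.7]
opening: 0.628
grasp_force: 42.3
```

Request:
play_rows([
  {"delta_pos":[0,0,0],"yaw":0,"jaw":50},
  {"delta_pos":[0,0,0],"yaw":0,"jaw":50},
  {"delta_pos":[0,0,0],"yaw":0,"jaw":50},
  {"delta_pos":[0,0,0],"yaw":0,"jaw":50},
  {"delta_pos":[0,0,-2],"yaw":0,"jaw":50},
  {"delta_pos":[0,0,-5],"yaw":0,"jaw":50},
  {"delta_pos":[0,0,-9],"yaw":0,"jaw":50},
  {"delta_pos":[0,0,-12],"yaw":0,"jaw":50},
])

```text
clock: 6.3
eef_pos: [424.5, 233.7, 125.0]
tcp_rot: [3.139, -0.0, 1.904]
contact_force: [1.0, -0.4, -1.4]
opening: 0.626
grasp_force: 42.7
```

```bash
python3 - <<'E'
from h import *
s=r.sense();print(s["grasp_force"])
cal,p,d=lms(["blue_pack"],[130]);save("w3.png",p)
P=fit(cal,d,"blue_pack",50,200)
print(np.percentile(P,[2,50,98],axis=0))
go([562,8.8,120],1.906)
E
```

```text
42.657151512103155
lm blue_pack 0.7 [251.3 249.2] [424.  235.6 130. ]
blue_pack 0.73 11373 medz 143.7 rect ((425.2115173339844, 233.12620544433594), (53.61843490600586, 56.75868606567383), 19.025503158569336) circ [425.5 233. ] 28.6
[[399.42320479 207.13820698 123.30552202]
 [424.13073095 236.19998473 143.70776885]
 [450.13015268 260.29885982 145.11015702]]
t 6.45 at [425.5 234.2 124.8] [ 3.136e+00 -1.000e-03  1.904e+00] open 0.63 go [-25.77   5.53   0.48] yaw -0.002
```

View pics/w3.png

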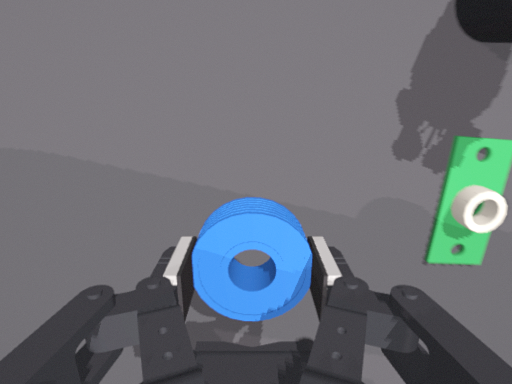

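Request:
play_rows([
  {"delta_pos":[-3.5,0.8,0],"yaw":0,"jaw":50},
  {"delta_pos":[-7.5,1.6,0],"yaw":0,"jaw":50},
  {"delta_pos":[-12,2.6,0],"yaw":0,"jaw":50},
  {"delta_pos":[-16.5,3.6,0],"yaw":0,"jaw":50},
  {"delta_pos":[-20.5,4.5,0],"yaw":0,"jaw":50},
  {"delta_pos":[-23.5,5.1,0],"yaw":0,"jaw":50},
  {"delta_pos":[-25.4,5.5,0],"yaw":0,"jaw":50},
  {"delta_pos":[-25.7,5.5,0],"yaw":0,"jaw":50},
])

```text
clock: 7.25
eef_pos: [560.3, 6.6, 121.1]
tcp_rot: [-3.141, -0.0, 1.902]
contact_force: [-0.3, 0.5, -0.9]
opening: 0.628
grasp_force: 42.6
```

Request:
play_rows([
  {"delta_pos":[0,0,0],"yaw":0,"jaw":50},
  {"delta_pos":[0,0,0],"yaw":0,"jaw":50},
  {"delta_pos":[0,0,0.5],"yaw":0,"jaw":50},
  {"delta_pos":[0,0,1],"yaw":0,"jaw":50},
  {"delta_pos":[0,0,1.5],"yaw":0,"jaw":50},
  {"delta_pos":[0,0,1.8],"yaw":0,"jaw":50},
  {"delta_pos":[0,0,2],"yaw":0,"jaw":50},
  {"delta_pos":[0,0,2],"yaw":0,"jaw":50},
])

```text
clock: 8.05
eef_pos: [559.8, 8.5, 101.9]
tcp_rot: [-3.141, -0.0, 1.904]
contact_force: [0.1, 0.1, 0.2]
opening: 0.627
grasp_force: 42.6
```

```bash
python3 - <<'E'
from h import *
cal=vision.calibration("wrist");p,d=vision.grab_frame("wrist");save("w4.png",p)
P=fit(cal,d,"blue_pack",100,200)
B=cloud(cal,d,np.ones(d.shape,bool))
b0=np.array([562,8.8]);ey=np.array([-np.sin(.335),np.cos(.335)]);ex=np.array([np.cos(.335),np.sin(.335)])
q=np.c_[(B[:,:2]-b0)@ex,(B[:,:2]-b0)@ey]
for n,c in(("a",46),("spine",0),("b",-46)):
    m=(B[:,2]>60)&(B[:,2]<90)&(abs(q[:,0])<12)&(abs(q[:,1]-c)<12)
    print(n,m.sum(),np.round(np.c_[q[m],B[m,2]].min(0),1) if m.sum() else "",np.round(np.c_[q[m],B[m,2]].max(0),1) if m.sum() else "")
go([561.7,9.6,85],1.906)
E
```

```text
blue_pack 0.75 11122 medz 120.6 rect ((560.7308959960938, 7.8216094970703125), (53.32111740112305, 56.81603240966797), 21.335359573364258) circ [560.6   7.7] 28.5
a 323 [-4.9 41.  60.2] [ 5.  50.8 82.5]
spine 0  
b 0  
t 8.15 at [560.    8.5 102.3] [ 3.142 -0.     1.904] open 0.625 go [0.05 0.19 1.73] yaw -0.002
```

View pics/w4.png

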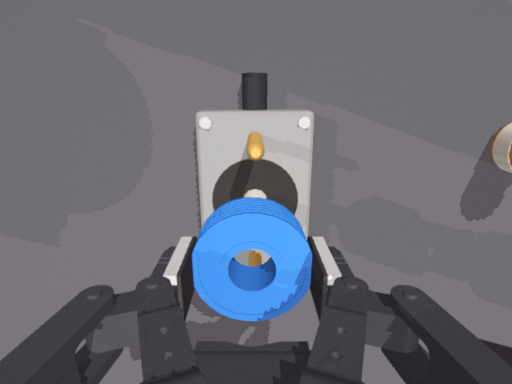

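Request:
play_rows([
  {"delta_pos":[0.05,0.16,0],"yaw":0,"jaw":50},
  {"delta_pos":[0.05,0.16,0.3],"yaw":0,"jaw":50},
  {"delta_pos":[0.05,0.16,0.8],"yaw":0,"jaw":50},
  {"delta_pos":[0.05,0.16,1.3],"yaw":0,"jaw":50},
  {"delta_pos":[0.05,0.16,1.8],"yaw":0,"jaw":50},
  {"delta_pos":[0.05,0.16,2.3],"yaw":0,"jaw":50},
  {"delta_pos":[0.05,0.16,2.6],"yaw":0,"jaw":50},
  {"delta_pos":[0.05,0.16,2.6],"yaw":0,"jaw":50},
])

```text
clock: 8.95
eef_pos: [560.9, 9.5, 75.7]
tcp_rot: [-3.141, -0.0, 1.904]
contact_force: [-0.5, -0.6, -0.8]
opening: 0.63
grasp_force: 42.6
```

```bash
python3 - <<'E'
from h import *
s=r.sense();print(s["contact_force"],s["wrist_torque"])
cal=vision.calibration("wrist");p,d=vision.grab_frame("wrist")
P=fit(cal,d,"blue_pack",80,130)
go([561.7,9.6,27.7],1.906)
E
```

```text
[-0.50274771 -0.62804231 -0.76564157] [-0.03699011  0.02860969 -0.00808036]
none blue_pack
t 9.05 at [561.3   9.5  76.2] [-3.142 -0.     1.904] open 0.629 go [-0.    0.04  4.85] yaw -0.002
```

Request:
play_rows([
  {"delta_pos":[0,0,0.6],"yaw":0,"jaw":50},
  {"delta_pos":[0,0,1.4],"yaw":0,"jaw":50},
  {"delta_pos":[0,0,2.2],"yaw":0,"jaw":50},
  {"delta_pos":[0,0,3],"yaw":0,"jaw":50},
  {"delta_pos":[0,0,3.8],"yaw":0,"jaw":50},
  {"delta_pos":[0,0,4.4],"yaw":0,"jaw":50},
  {"delta_pos":[0,0,4.75],"yaw":0,"jaw":50},
  {"delta_pos":[0,0,4.8],"yaw":0,"jaw":50},
])

```text
clock: 9.85
eef_pos: [561.2, 9.5, 27.9]
tcp_rot: [-3.141, -0.0, 1.904]
contact_force: [-0.7, 0.3, -1.0]
opening: 0.625
grasp_force: 42.6
```

```bash
python3 - <<'E'
from h import *
s=r.sense();print(s["contact_force"],s["wrist_torque"])
go([561.7,9.6,27.7],1.906)
E
```

```text
[-0.69552973  0.29734047 -0.97911572] [ 0.01644805 -0.02335441  0.06833369]
t 9.85 at [561.2   9.5  27.9] [-3.141 -0.     1.904] open 0.625 go [-0.    0.05  0.02] yaw -0.002
```

Request:
play_rows([
  {"delta_pos":[0,0,0.05],"yaw":0,"jaw":50},
  {"delta_pos":[0,0,0.05],"yaw":0,"jaw":70},
  {"delta_pos":[0,0,0.05],"yaw":0,"jaw":90},
  {"delta_pos":[0,0,0.05],"yaw":0,"jaw":90},
  {"delta_pos":[0,0,0.05],"yaw":0,"jaw":90},
  {"delta_pos":[0,0,-3],"yaw":0,"jaw":90},
  {"delta_pos":[0,0,-7],"yaw":0,"jaw":90},
  {"delta_pos":[0,0,-11.5],"yaw":0,"jaw":90},
])

```text
clock: 10.65
eef_pos: [560.4, 9.5, 143.7]
tcp_rot: [-3.139, -0.001, 1.904]
contact_force: [1.2, -0.7, 0.2]
opening: 0.899
grasp_force: 0.0
```

```bash
cat >> h.py <<'E'
def base_view(b0=(562,8.8),yaw=.335):
    cal=vision.calibration("wrist");p,d=vision.grab_frame("wrist")
    B=cloud(cal,d,np.ones(d.shape,bool))
    ey=np.array([-np.sin(yaw),np.cos(yaw)]);ex=np.array([np.cos(yaw),np.sin(yaw)])
    q=np.c_[(B[:,:2]-b0)@ex,(B[:,:2]-b0)@ey,B[:,2]]
    for n,c,z0 in(("a",46,78),("spine",0,80),("b",-46,78)):
        m=(q[:,2]>z0)&(q[:,2]<90)&(abs(q[:,0])<12)&(abs(q[:,1]-c)<12)
        if m.sum(): print(n,m.sum(),np.round(q[m].min(0),1),np.round(q[m].max(0),1),"world",np.round(np.median(B[m],axis=0),1))
    return cal,p,d
E
python3 - <<'E'
from h import *
cal,p,d=base_view()
fit(cal,d,"blue_pack",30,60)
go([435,-293,140],1.904)
E
```

```text
a 124 [-4.1 41.9 78. ] [ 3.9 50.6 82.6] world [546.8  52.4  79.9]
spine 439 [-8.6 -8.5 80. ] [ 8.3  8.8 87.8] world [561.5  10.2  84.5]
b 86 [ -4.  -49.2  78. ] [  4.3 -41.6  82.8] world [577.1 -33.9  80.4]
blue_pack 0.74 2954 medz 46.5 rect ((561.8806762695312, 8.935245513916016), (55.149330139160156, 55.68451690673828), 47.41352844238281) circ [562.2   8.8] 28.3
t 10.75 at [565.1   9.5 149.1] [3.132e+00 3.000e-03 1.904e+00] open 0.903 go [-24.34 -22.19   0.78] yaw -0.0
```

Request:
play_rows([
  {"delta_pos":[-3,-2.7,0],"yaw":0,"jaw":95},
  {"delta_pos":[-6.3,-5.6,0],"yaw":0,"jaw":95},
  {"delta_pos":[-9.6,-8.6,0],"yaw":0,"jaw":95},
  {"delta_pos":[-12.9,-11.5,0],"yaw":0,"jaw":95},
  {"delta_pos":[-16.2,-14.5,0],"yaw":0,"jaw":95},
  {"delta_pos":[-19.5,-17.4,0],"yaw":0,"jaw":95},
  {"delta_pos":[-22.5,-20,0.5],"yaw":0,"jaw":95},
  {"delta_pos":[-24.4,-21.8,0.5],"yaw":0,"jaw":95},
])

```text
clock: 11.55
eef_pos: [433.6, -294.4, 137.5]
tcp_rot: [-3.141, -0.0, 1.902]
contact_force: [-0.5, -0.4, -0.0]
opening: 0.946
grasp_force: 0.0
```

Request:
play_rows([
  {"delta_pos":[0,0,0],"yaw":0,"jaw":100},
  {"delta_pos":[0,0,0],"yaw":0,"jaw":100},
  {"delta_pos":[0,0,0],"yaw":0,"jaw":100},
  {"delta_pos":[0,0,0],"yaw":0,"jaw":100},
  {"delta_pos":[0,0,0],"yaw":0,"jaw":100},
  {"delta_pos":[0,0,0],"yaw":0,"jaw":100},
  {"delta_pos":[0,0,0],"yaw":0,"jaw":100},
  {"delta_pos":[0,0,0],"yaw":0,"jaw":100},
])

```text
clock: 12.35
eef_pos: [435.2, -292.2, 138.3]
tcp_rot: [3.142, 0.0, 1.904]
contact_force: [0.5, 0.6, 0.1]
opening: 1.001
grasp_force: 0.0
```

```bash
python3 - <<'E'
from h import *
cal,p,d=lms(["red_pack"],[0])
fit(cal,d,"red_pack",18,32)
go([435,-293,3.7],1.904)
E
```

```text
lm red_pack 0.86 [251.4 177.7] [ 435.3 -292.5    0. ]
red_pack 0.67 2727 medz 22.6 rect ((433.84344482421875, -292.83685302734375), (55.344356536865234, 54.8782844543457), 46.28822326660156) circ [ 434.6 -293. ] 28.1
t 12.5 at [ 435.1 -292.4  138.3] [3.142 0.    1.904] open 1.002 go [-0.05 -0.03 13.46] yaw -0.0
```

Request:
play_rows([
  {"delta_pos":[0,-0.05,3.5],"yaw":0,"jaw":100},
  {"delta_pos":[0,-0.05,7.5],"yaw":0,"jaw":100},
  {"delta_pos":[0,-0.05,10.8],"yaw":0,"jaw":100},
  {"delta_pos":[0,-0.05,12.8],"yaw":0,"jaw":100},
  {"delta_pos":[0,-0.05,13.4],"yaw":0,"jaw":100},
  {"delta_pos":[0,-0.05,13.4],"yaw":0,"jaw":80},
  {"delta_pos":[0,-0.05,13.4],"yaw":0,"jaw":55},
  {"delta_pos":[0,-0.05,13.4],"yaw":0,"jaw":50},
], grip_force=40)

```text
clock: 13.3
eef_pos: [435.3, -293.1, 5.9]
tcp_rot: [3.14, 0.002, 1.904]
contact_force: [-0.9, 0.3, 2.6]
opening: 0.641
grasp_force: 41.7
```

Request:
play_rows([
  {"delta_pos":[0,0,0],"yaw":0,"jaw":50},
  {"delta_pos":[0,0,0],"yaw":0,"jaw":50},
  {"delta_pos":[0,0,0],"yaw":0,"jaw":50},
  {"delta_pos":[0,0,0],"yaw":0,"jaw":50},
  {"delta_pos":[0,0,-2],"yaw":0,"jaw":50},
  {"delta_pos":[0,0,-5],"yaw":0,"jaw":50},
  {"delta_pos":[0,0,-9],"yaw":0,"jaw":50},
  {"delta_pos":[0,0,-12],"yaw":0,"jaw":50},
])

```text
clock: 14.1
eef_pos: [435.2, -293.0, 127.3]
tcp_rot: [3.14, 0.002, 1.904]
contact_force: [-0.0, -0.5, -0.5]
opening: 0.646
grasp_force: 42.7
```

```bash
python3 - <<'E'
from h import *
cal=vision.calibration("wrist");p,d=vision.grab_frame("wrist")
fit(cal,d,"red_pack",100,200)
go([561.7,9.6,125],1.904)
E
```

```text
red_pack 0.91 11004 medz 143.8 rect ((435.8022155761719, -292.78424072265625), (54.53407287597656, 57.061710357666016), 15.086764335632324) circ [ 436.  -292.7] 28.7
t 14.2 at [ 437.3 -294.3  129.3] [3.136 0.007 1.904] open 0.64 go [24.66 21.69  0.37] yaw -0.0
```

```bash
python3 - <<'E'
from h import *
cal=vision.calibration("wrist");p,d=vision.grab_frame("wrist");save("w5.png",p)
P=fit(cal,d,"red_pack",100,200)
T=P[P[:,2]>139];A=np.c_[T[:,:2]-T[:,:2].mean(0),np.ones(len(T))]
for _ in range(4):
    c=np.linalg.lstsq(A,T[:,2],rcond=None)[0];k=abs(T[:,2]-A@c)<1.5;A,T=A[k],T[k]
print("plane",c,len(T))
go([561.7,9.6,125],1.904)
E
```

```text
red_pack 0.91 10984 medz 145.7 rect ((437.438720703125, -293.9961242675781), (54.49024200439453, 56.858707427978516), 21.438440322875977) circ [ 437.9 -294. ] 28.6
plane [ 6.52020734e-03 -6.36203127e-03  1.45913509e+02] 8460
t 14.3 at [ 435.1 -292.9  125.4] [3.140e+00 2.000e-03 1.904e+00] open 0.64 go [24.45 21.85  0.03] yaw -0.0
```

View pics/w5.png

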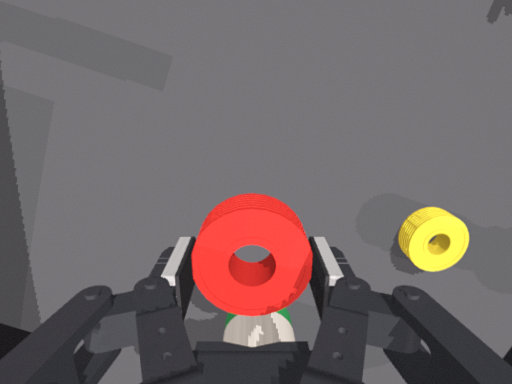

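Request:
play_rows([
  {"delta_pos":[3,2.7,0],"yaw":0,"jaw":50},
  {"delta_pos":[6.3,5.6,0],"yaw":0,"jaw":50},
  {"delta_pos":[9.6,8.6,0],"yaw":0,"jaw":50},
  {"delta_pos":[12.9,11.5,0],"yaw":0,"jaw":50},
  {"delta_pos":[16.2,14.5,0],"yaw":0,"jaw":50},
  {"delta_pos":[19.5,17.4,0],"yaw":0,"jaw":50},
  {"delta_pos":[22.5,20.1,0],"yaw":0,"jaw":50},
  {"delta_pos":[24.4,21.9,0],"yaw":0,"jaw":50},
])

```text
clock: 15.1
eef_pos: [561.6, 12.2, 122.8]
tcp_rot: [-3.14, -0.001, 1.905]
contact_force: [0.2, -1.5, -0.5]
opening: 0.637
grasp_force: 42.7
```

Request:
play_rows([
  {"delta_pos":[0,0,0],"yaw":0,"jaw":50},
  {"delta_pos":[0,0,0],"yaw":0,"jaw":50},
  {"delta_pos":[0,0,0.5],"yaw":0,"jaw":50},
  {"delta_pos":[0,0,1],"yaw":0,"jaw":50},
  {"delta_pos":[0,0,1.5],"yaw":0,"jaw":50},
  {"delta_pos":[0,0,2],"yaw":0,"jaw":50},
  {"delta_pos":[0,0,2],"yaw":0,"jaw":50},
  {"delta_pos":[0,0,2],"yaw":0,"jaw":50},
])

```text
clock: 15.9
eef_pos: [561.7, 9.5, 104.1]
tcp_rot: [-3.141, -0.0, 1.904]
contact_force: [-0.3, -0.1, -1.6]
opening: 0.643
grasp_force: 42.8
```

```bash
python3 - <<'E'
from h import *
cal,p,d=base_view()
fit(cal,d,"red_pack",90,200)
go([561.7,9.6,85],1.904)
E
```

```text
a 189 [-4.3 41.6 78. ] [ 4.4 50.8 82.4] world [547.   52.5  79.9]
none red_pack
t 16.0 at [562.    9.6 104.5] [3.141 0.    1.904] open 0.646 go [ 0.01 -0.02  1.95] yaw -0.0
```

Request:
play_rows([
  {"delta_pos":[0,0,0.4],"yaw":0,"jaw":50},
  {"delta_pos":[0,0,0.8],"yaw":0,"jaw":50},
  {"delta_pos":[0,0,1.2],"yaw":0,"jaw":50},
  {"delta_pos":[0,0,1.6],"yaw":0,"jaw":50},
  {"delta_pos":[0,0,2],"yaw":0,"jaw":50},
  {"delta_pos":[0,0,2.4],"yaw":0,"jaw":50},
  {"delta_pos":[0,0,2.4],"yaw":0,"jaw":50},
  {"delta_pos":[0,0,2.4],"yaw":0,"jaw":50},
])

```text
clock: 16.8
eef_pos: [561.7, 9.6, 80.2]
tcp_rot: [-3.141, -0.0, 1.904]
contact_force: [0.1, 0.5, -1.5]
opening: 0.642
grasp_force: 42.8
```

```bash
python3 - <<'E'
from h import *
s=r.sense();print(s["contact_force"],s["wrist_torque"])
cal,p,d=base_view()
fit(cal,d,"red_pack",80,110)
go([561.7,9.6,51.6],1.904)
E
```

```text
[ 0.12609471  0.49226632 -1.54118081] [0.0071041  0.00142698 0.00279909]
a 249 [-4.  41.2 78. ] [ 4.5 50.5 82.5] world [546.9  52.5  80.2]
spine 1041 [-10.6 -11.   80. ] [11.3  5.8 90. ] world [563.4   5.5  85.6]
b 159 [ -4.  -49.5  78. ] [  4.5 -41.8  81.9] world [577.  -33.7  80.1]
red_pack 0.89 10602 medz 96.7 rect ((562.1868896484375, 9.832393646240234), (54.67646026611328, 56.898826599121094), 19.3447208404541) circ [562.4   9.9] 28.6
t 16.9 at [561.9   9.6  80.4] [3.141 0.    1.904] open 0.64 go [ 0.01 -0.03  2.88] yaw -0.0
```

Request:
play_rows([
  {"delta_pos":[0,0,0.5],"yaw":0,"jaw":50},
  {"delta_pos":[0,0,1.1],"yaw":0,"jaw":50},
  {"delta_pos":[0,0,1.7],"yaw":0,"jaw":50},
  {"delta_pos":[0,0,2.3],"yaw":0,"jaw":50},
  {"delta_pos":[0,0,2.7],"yaw":0,"jaw":50},
  {"delta_pos":[0,0,2.8],"yaw":0,"jaw":50},
  {"delta_pos":[0,0,2.85],"yaw":0,"jaw":50},
  {"delta_pos":[0,0,2.85],"yaw":0,"jaw":50},
])

```text
clock: 17.7
eef_pos: [561.4, 9.7, 52.0]
tcp_rot: [-3.141, -0.0, 1.904]
contact_force: [-2.6, -0.1, 4.5]
opening: 0.645
grasp_force: 43.2
```

```bash
python3 - <<'E'
from h import *
s=r.sense();print(s["contact_force"],s["wrist_torque"])
cal,p,d=base_view()
fit(cal,d,"red_pack",60,78)
go([561.7,9.6,51.5],1.904)
E
```

```text
[-2.61017998 -0.06381388  4.49362922] [ 0.04434886  0.35553263 -0.03658524]
a 355 [-4.2 41.4 78. ] [ 4.7 50.3 82.4] world [546.8  52.8  80.1]
spine 1175 [-8.6 -6.2 80. ] [ 8.9  9.3 87.7] world [561.4  11.3  84.7]
red_pack 0.84 8798 medz 68.6 rect ((561.82958984375, 9.936256408691406), (55.31618881225586, 56.42332077026367), 19.004676818847656) circ [562.5   9.3] 29.2
t 17.8 at [561.4   9.6  51.9] [-3.141 -0.     1.904] open 0.64 go [-0.01  0.02  0.04] yaw -0.0
```

Request:
play_rows([
  {"delta_pos":[0,0,0],"yaw":0,"jaw":65},
  {"delta_pos":[0,0,0],"yaw":0,"jaw":80},
  {"delta_pos":[0,0,0],"yaw":0,"jaw":90},
  {"delta_pos":[0,0,0],"yaw":0,"jaw":90},
  {"delta_pos":[0,0,0],"yaw":0,"jaw":90},
  {"delta_pos":[0,0,-3],"yaw":0,"jaw":90},
  {"delta_pos":[0,0,-6.5],"yaw":0,"jaw":90},
  {"delta_pos":[0,0,-10],"yaw":0,"jaw":90},
])

```text
clock: 18.6
eef_pos: [561.4, 9.6, 152.6]
tcp_rot: [-3.141, -0.0, 1.904]
contact_force: [1.1, 0.1, 0.2]
opening: 0.9
grasp_force: 0.0
```

```bash
python3 - <<'E'
from h import *
cal,p,d=base_view()
fit(cal,d,"red_pack",60,78)
go([619,279.5,150],1.904)
E
```

```text
a 118 [-4.5 41.6 78. ] [ 4.5 49.9 82.5] world [546.9  52.5  80.2]
spine 415 [-8.5 -8.3 80. ] [ 8.3  8.6 87.2] world [561.6  10.4  84.8]
b 83 [ -4.5 -49.6  78. ] [  4.1 -41.8  82.6] world [576.9 -33.8  80. ]
red_pack 0.64 3410 medz 68.5 rect ((562.1580810546875, 10.00433349609375), (55.383140563964844, 55.88871383666992), 65.1618423461914) circ [562.1   9.8] 28.3
t 18.7 at [564.8   9.7 156.4] [3.134e+00 2.000e-03 1.904e+00] open 0.9 go [23.73 13.94  0.69] yaw -0.0
```

Request:
play_rows([
  {"delta_pos":[3,1.8,0],"yaw":0,"jaw":80},
  {"delta_pos":[6.5,3.9,0],"yaw":0,"jaw":80},
  {"delta_pos":[10,6,0],"yaw":0,"jaw":80},
  {"delta_pos":[13.5,8.1,0],"yaw":0,"jaw":80},
  {"delta_pos":[17,10.3,0],"yaw":0,"jaw":80},
  {"delta_pos":[20.5,12.4,0],"yaw":0,"jaw":80},
  {"delta_pos":[23,13.9,0],"yaw":0,"jaw":80},
  {"delta_pos":[23.6,14.3,0],"yaw":0,"jaw":80},
])

```text
clock: 19.5
eef_pos: [619.8, 282.5, 150.8]
tcp_rot: [3.141, -0.001, 1.906]
contact_force: [0.4, -0.6, -0.2]
opening: 0.799
grasp_force: 0.0
```

Request:
play_rows([
  {"delta_pos":[0,0,0.5],"yaw":0,"jaw":80},
  {"delta_pos":[0,0,0.5],"yaw":0,"jaw":80},
  {"delta_pos":[0,0,0.5],"yaw":0,"jaw":80},
  {"delta_pos":[0,0,0.5],"yaw":0,"jaw":80},
  {"delta_pos":[0,0,0.5],"yaw":0,"jaw":80},
  {"delta_pos":[0,0,0.5],"yaw":0,"jaw":80},
  {"delta_pos":[0,0,0.5],"yaw":0,"jaw":80},
  {"delta_pos":[0,0,0.5],"yaw":0,"jaw":80},
])

```text
clock: 20.3
eef_pos: [619.8, 279.4, 146.9]
tcp_rot: [3.141, -0.0, 1.904]
contact_force: [-0.1, 0.0, -0.4]
opening: 0.799
grasp_force: 0.0
```

```bash
python3 - <<'E'
from h import *
cal,p,d=lms(["clamp_plate"],[0]);save("w6.png",p)
P=fit(cal,d,"clamp_plate",2,10)
Q=P[(P[:,2]>22)&(P[:,2]<32)];print(len(Q),np.median(Q[:,2]),cv2.minEnclosingCircle(Q[:,:2].astype(np.float32)),cv2.minAreaRect(Q[:,:2].astype(np.float32)))
go([619,279.5,8],1.904)
E
```

```text
lm clamp_plate 0.72 [248.7 173. ] [616.8 280.5   0. ]
clamp_plate 0.88 5422 medz 6.9 rect ((617.8704223632812, 280.32794189453125), (54.986549377441406, 119.64161682128906), 15.423273086547852) circ [617.8 280.6] 64.6
887 26.58323196747017 ((618.0213012695312, 280.8564758300781), 18.914093017578125) ((618.087890625, 281.038818359375), (36.934417724609375, 36.95323181152344), 18.15760612487793)
t 20.45 at [619.8 279.4 146.8] [-3.142  0.     1.904] open 0.802 go [ 0.03 -0.07 13.88] yaw -0.0
```

View pics/w6.png

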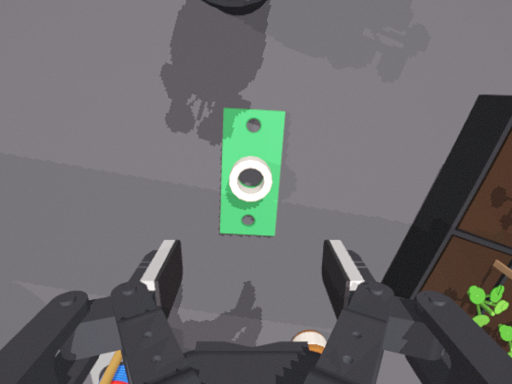

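Request:
play_rows([
  {"delta_pos":[0.2,-0.15,3.5],"yaw":0.065,"jaw":80},
  {"delta_pos":[0.2,-0.15,7.5],"yaw":0.065,"jaw":80},
  {"delta_pos":[0.2,-0.15,10.8],"yaw":0.065,"jaw":80},
  {"delta_pos":[0.2,-0.15,13],"yaw":0.065,"jaw":80},
  {"delta_pos":[0.2,-0.15,13.8],"yaw":0.065,"jaw":80},
  {"delta_pos":[0.2,-0.15,13.8],"yaw":0.065,"jaw":80},
  {"delta_pos":[0.2,-0.15,13.8],"yaw":0.065,"jaw":60},
  {"delta_pos":[0.2,-0.15,13.8],"yaw":0.065,"jaw":40},
], grip_force=50)

```text
clock: 21.25
eef_pos: [618.8, 281.3, 10.5]
tcp_rot: [3.139, -0.0, 1.839]
contact_force: [-0.2, -0.4, -0.4]
opening: 0.471
grasp_force: 0.0
```

Request:
play_rows([
  {"delta_pos":[0,0,0],"yaw":0,"jaw":35},
  {"delta_pos":[0,0,0],"yaw":0,"jaw":30},
  {"delta_pos":[0,0,0],"yaw":0,"jaw":30},
  {"delta_pos":[0,0,0],"yaw":0,"jaw":30},
  {"delta_pos":[0,0,0],"yaw":0,"jaw":30},
  {"delta_pos":[0,0,-0.5],"yaw":0,"jaw":30},
  {"delta_pos":[0,0,-1.5],"yaw":0,"jaw":30},
  {"delta_pos":[0,0,-3],"yaw":0,"jaw":30},
])

```text
clock: 22.05
eef_pos: [617.1, 280.6, 39.2]
tcp_rot: [-3.14, 0.0, 1.839]
contact_force: [0.5, -0.3, -1.7]
opening: 0.408
grasp_force: 50.4
```

```bash
python3 - <<'E'
from h import *
s=r.sense();print(s["contact_force"],s["wrist_torque"],s["grasp_force"])
cal=vision.calibration("wrist");p,d=vision.grab_frame("wrist");save("w7.png",p)
P=fit(cal,d,"clamp_plate",25,50)
go([561.7,9.6,125],1.904)
E
```

```text
[ 0.47084251 -0.31018107 -1.71615828] [ 0.01092198 -0.00541272 -0.00694234] 50.360212437808514
clamp_plate 0.63 15325 medz 35.4 rect ((617.6110229492188, 280.0892639160156), (54.31199645996094, 120.65803527832031), 15.704092025756836) circ [617.1 280.2] 65.2
t 22.15 at [619.3 281.6  41.8] [ 3.138e+00 -1.000e-03  1.839e+00] open 0.411 go [-24.69 -12.73  -8.39] yaw -0.065
```

View pics/w7.png

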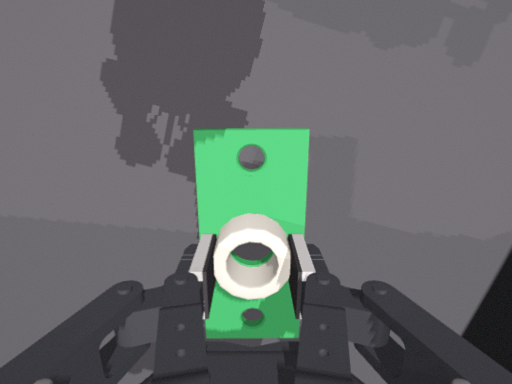

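Request:
play_rows([
  {"delta_pos":[0,0,-1.5],"yaw":-0.01,"jaw":30},
  {"delta_pos":[0,0,-3],"yaw":-0.02,"jaw":30},
  {"delta_pos":[0,0,-4.8],"yaw":-0.03,"jaw":30},
  {"delta_pos":[0,0,-6.5],"yaw":-0.04,"jaw":30},
  {"delta_pos":[0,0,-8],"yaw":-0.055,"jaw":30},
  {"delta_pos":[0,0,-8.8],"yaw":-0.063,"jaw":30},
  {"delta_pos":[0,0,-9],"yaw":-0.063,"jaw":30},
  {"delta_pos":[0,0,-9],"yaw":-0.063,"jaw":30},
])

```text
clock: 22.95
eef_pos: [617.6, 280.8, 128.8]
tcp_rot: [3.142, -0.0, 1.902]
contact_force: [0.6, -0.7, -1.8]
opening: 0.408
grasp_force: 50.4
```

```bash
python3 - <<'E'
from h import *
cal=vision.calibration("wrist");p,d=vision.grab_frame("wrist")
P=fit(cal,d,"clamp_plate",80,180)
Q=P[P[:,2]<130];print(np.histogram(P[:,2],np.arange(105,155,3)))
go([561.7,9.6,127],1.902)
E
```

```text
clamp_plate 0.81 18641 medz 125.2 rect ((618.2847900390625, 280.0491638183594), (54.33430480957031, 121.30571746826172), 19.30288314819336) circ [617.7 280.2] 65.2
(array([    0,     0,     0,     0,    71,   344, 13117,   796,   305,
         314,   328,   376,   614,  2367,     1,     2]), array([105, 108, 111, 114, 117, 120, 123, 126, 129, 132, 135, 138, 141,
       144, 147, 150, 153]))
t 23.05 at [617.2 280.6 127.9] [-3.14   0.     1.902] open 0.413 go [-23.83 -14.05   0.12] yaw -0.0
```

Request:
play_rows([
  {"delta_pos":[-2.5,-1.5,0],"yaw":0,"jaw":30},
  {"delta_pos":[-6,-3.6,0],"yaw":0,"jaw":30},
  {"delta_pos":[-9.8,-5.8,0],"yaw":0,"jaw":30},
  {"delta_pos":[-13.6,-8,0],"yaw":0,"jaw":30},
  {"delta_pos":[-17.4,-10.3,0],"yaw":0,"jaw":30},
  {"delta_pos":[-20.8,-12.3,0],"yaw":0,"jaw":30},
  {"delta_pos":[-23.2,-13.7,0],"yaw":0,"jaw":30},
  {"delta_pos":[-23.8,-14.1,0],"yaw":0,"jaw":30},
])

```text
clock: 23.85
eef_pos: [560.5, 7.4, 128.0]
tcp_rot: [-3.14, -0.0, 1.899]
contact_force: [-0.6, 0.3, -1.5]
opening: 0.409
grasp_force: 50.4
```

Request:
play_rows([
  {"delta_pos":[0,0,0],"yaw":0,"jaw":30},
  {"delta_pos":[0,0,0],"yaw":0,"jaw":30},
  {"delta_pos":[0,0,0],"yaw":0,"jaw":30},
  {"delta_pos":[0,0,0.7],"yaw":0,"jaw":30},
  {"delta_pos":[0,0,1.4],"yaw":0,"jaw":30},
  {"delta_pos":[0,0,2],"yaw":0,"jaw":30},
  {"delta_pos":[0,0,2],"yaw":0,"jaw":30},
  {"delta_pos":[0,0,2],"yaw":0,"jaw":30},
])

```text
clock: 24.65
eef_pos: [561.5, 10.0, 108.4]
tcp_rot: [-3.141, -0.0, 1.902]
contact_force: [0.1, 0.1, -1.1]
opening: 0.411
grasp_force: 50.4
```

```bash
python3 - <<'E'
from h import *
cal=vision.calibration("wrist");p,d=vision.grab_frame("wrist")
P=fit(cal,d,"clamp_plate",85,150)
go([561.5,9.8,77.2],1.902)
E
```

```text
clamp_plate 0.67 18703 medz 104.9 rect ((562.1019287109375, 9.27288818359375), (54.60248565673828, 121.24777221679688), 19.292829513549805) circ [562.4   9.3] 65.8
t 24.75 at [561.9   9.9 108.9] [3.141 0.    1.902] open 0.407 go [ 0.   -0.04  3.17] yaw -0.0
```

Plate centred on the spine in the camera's own frame; lower past the tips, then check.

Request:
play_rows([
  {"delta_pos":[0,0,0.4],"yaw":0,"jaw":30},
  {"delta_pos":[0,0,0.8],"yaw":0,"jaw":30},
  {"delta_pos":[0,0,1.2],"yaw":0,"jaw":30},
  {"delta_pos":[0,0,1.5],"yaw":0,"jaw":30},
  {"delta_pos":[0,0,1.8],"yaw":0,"jaw":30},
  {"delta_pos":[0,0,2.1],"yaw":0,"jaw":30},
  {"delta_pos":[0,0,2.4],"yaw":0,"jaw":30},
  {"delta_pos":[0,0,2.4],"yaw":0,"jaw":30},
])

```text
clock: 25.55
eef_pos: [561.5, 9.9, 84.3]
tcp_rot: [-3.141, -0.0, 1.902]
contact_force: [0.4, -0.5, -1.0]
opening: 0.408
grasp_force: 50.4
```

```bash
python3 - <<'E'
from h import *
s=r.sense();print(s["contact_force"],s["wrist_torque"])
cal=vision.calibration("wrist");p,d=vision.grab_frame("wrist");save("w8.png",p)
P=fit(cal,d,"clamp_plate",70,95)
go([561.5,9.8,77.2],1.902)
E
```

```text
[ 0.4207305  -0.53641578 -0.96377761] [-0.05846593  0.02143587  0.03023645]
clamp_plate 0.97 15485 medz 80.6 rect ((561.91357421875, 9.285499572753906), (54.515899658203125, 121.02461242675781), 19.250364303588867) circ [561.8   9.6] 65.4
t 25.65 at [561.7   9.9  84.7] [-3.142 -0.     1.902] open 0.408 go [-0.   -0.02  0.75] yaw -0.0
```

View pics/w8.png

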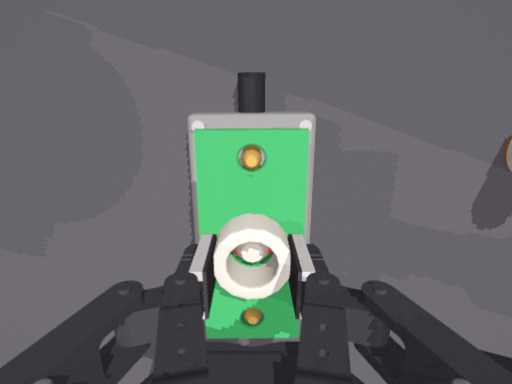

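Request:
play_rows([
  {"delta_pos":[0,0,0.2],"yaw":0,"jaw":30},
  {"delta_pos":[0,0,0.4],"yaw":0,"jaw":30},
  {"delta_pos":[0,0,0.55],"yaw":0,"jaw":30},
  {"delta_pos":[0,0,0.62],"yaw":0,"jaw":30},
  {"delta_pos":[0,0,0.66],"yaw":0,"jaw":30},
  {"delta_pos":[0,0,0.7],"yaw":0,"jaw":30},
  {"delta_pos":[0,0,0.7],"yaw":0,"jaw":30},
  {"delta_pos":[0,0,0.7],"yaw":0,"jaw":30},
])

```text
clock: 26.45
eef_pos: [561.7, 9.9, 78.7]
tcp_rot: [3.142, 0.0, 1.902]
contact_force: [-4.2, -0.7, 10.4]
opening: 0.407
grasp_force: 51.6
```

```bash
python3 - <<'E'
from h import *
s=r.sense();print(s["contact_force"],s["wrist_torque"])
cal=vision.calibration("wrist");p,d=vision.grab_frame("wrist")
P=fit(cal,d,"clamp_plate",65,85)
go([561.5,9.8,77.2],1.902)
E
```

```text
[-4.15667346 -0.67434914 10.42765851] [-7.93637621e-03  5.86725971e-01  5.83190605e-04]
clamp_plate 0.7 14455 medz 75.0 rect ((562.248291015625, 9.247337341308594), (54.50297164916992, 121.1430435180664), 19.255258560180664) circ [561.6   9.3] 65.3
t 26.55 at [561.7   9.9  78.7] [3.142 0.    1.902] open 0.413 go [-0.   -0.02  0.15] yaw -0.0
```

Request:
play_rows([
  {"delta_pos":[0,0,0],"yaw":0,"jaw":40},
  {"delta_pos":[0,0,0],"yaw":0,"jaw":50},
  {"delta_pos":[0,0,0],"yaw":0,"jaw":60},
  {"delta_pos":[0,0,0],"yaw":0,"jaw":70},
  {"delta_pos":[0,0,0],"yaw":0,"jaw":70},
  {"delta_pos":[0,0,-2],"yaw":0,"jaw":70},
  {"delta_pos":[0,0,-5],"yaw":0,"jaw":70},
  {"delta_pos":[0,0,-9],"yaw":0,"jaw":70},
])

```text
clock: 27.35
eef_pos: [560.4, 9.9, 167.2]
tcp_rot: [-3.138, -0.001, 1.902]
contact_force: [0.3, -0.2, 0.2]
opening: 0.696
grasp_force: 0.0
```

Request:
play_rows([
  {"delta_pos":[0,0,0],"yaw":0,"jaw":70},
  {"delta_pos":[0,0,0],"yaw":0,"jaw":70},
  {"delta_pos":[0,0,0],"yaw":0,"jaw":70},
  {"delta_pos":[0,0,0],"yaw":0,"jaw":70},
  {"delta_pos":[0,0,0],"yaw":0,"jaw":70},
  {"delta_pos":[0,0,0],"yaw":0,"jaw":70},
  {"delta_pos":[0,0,0],"yaw":0,"jaw":70},
  {"delta_pos":[0,0,0],"yaw":0,"jaw":70},
])

```text
clock: 28.15
eef_pos: [561.7, 9.9, 167.6]
tcp_rot: [-3.141, -0.0, 1.902]
contact_force: [0.1, -0.5, -0.0]
opening: 0.699
grasp_force: 0.0
```

```bash
python3 - <<'E'
from h import *
s=r.sense();print(s["eef_pos"],s["contact_force"])
cal=vision.calibration("wrist");p,d=vision.grab_frame("wrist");save("w9.png",p)
P=fit(cal,d,"clamp_plate",65,85)
T=P[(P[:,2]>68)&(P[:,2]<82)];A=np.c_[T[:,:2]-T[:,:2].mean(0),np.ones(len(T))]
for _ in range(4):
    c=np.linalg.lstsq(A,T[:,2],rcond=None)[0];k=abs(T[:,2]-A@c)<1.5;A,T=A[k],T[k]
print("plane",c,len(T))
E
```

```text
[561.66598438   9.89270396 167.60514247] [ 0.14495862 -0.51933078 -0.00981151]
clamp_plate 0.84 7605 medz 74.9 rect ((562.2840576171875, 9.001060485839844), (54.187591552734375, 120.23880004882812), 19.226898193359375) circ [561.5   9.2] 64.9
plane [-3.95959115e-04 -1.09938285e-03  7.48869273e+01] 7098
```

View pics/w9.png

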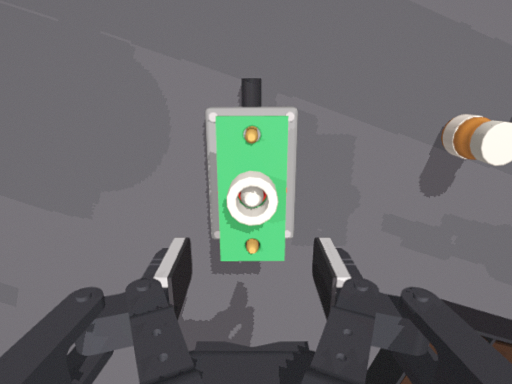

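The picture shows the plate flat. The studs are through both holes at (252,135) and (252,246), and the spine is in the hub at (252,198). Handing in.

```bash
python3 -c "
from rig import r
print(r.sign_off())"
```

```text
the job is handed in; nothing more can be done
None
```

The filter is reassembled and handed in at about 28 s: blue pack home on the base, red pack home on it, and the green clamp plate flat and level over the spine and both studs; nothing came near the spare pack, pot, bottle or jar, though the hand-in returned no verdict.

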